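# Close an expansion tank for its leak test on the indexing turntable

### The job

Push the turntable round by its upright post until the index plunger clicks in and holds it. Then close the tank's filler neck with the bayonet pressure cap that fits it: set the cap on with its ears in the slots, press it down against the spring and give it a quarter turn clockwise so that it locks, and let go. Leave the turntable indexed and everything else on the bench where it stands.

Things in the scene. Friction and masses are not known exactly. Their poses are not given: they have to be found in the camera images.
- turntable (a joint): turntable angle about its vertical axis, rad, counter-clockwise from above positive. 0 = indexed (the only such place). Starts 0.55 to 1.35 clockwise of it (negative): push counter-clockwise. Turns easily until 0.155 short of 0, needs about 11 N at the post for the next 0.08, then snaps in and is held against about 1.4 N m either way; pushed 0.07 beyond 0 it jumps out again.
- stand: fixed round foot under the turntable, 250 mm across; origin under its centre, on the turntable's axis. On its +x side, up to 230 mm from the axis and no higher than 51 mm, is the sprung index plunger, whose roller drops between two ribs on the turntable's rim when it is indexed.
- axis (a point): on the turntable's axis, on top of its steel plate (300 mm across, top 45 mm above the bench); turns with it. On it an aluminium expansion tank, 220 (point x) by 120 mm (y), centred, top 145 mm above the bench, filler neck near its -x end. Hose stubs stick out 38 mm at its +x end, 28 mm at +y; a level sender 60 mm to +x on top reaches 167 mm above the bench.
- post (a point): middle of the push post: an upright black handle, 22 mm thick, standing on the turntable plate 132 mm from the axis, on the tank's -y side, 61 mm clear of the tank. The point is 75 mm above the bench; the handle is free from 51 mm to its top at 106 mm above the bench. Push it sideways along its circle.
- neck (a point): centre of the top of the filler neck's steel flange (71 mm across), 179 mm above the bench, 34 mm above the tank, 60 mm from the axis; z up, x along the tank. Two slots, 52 degrees wide, face neck +y and -y. The cap goes over it with its ears in the slots, so its bar along neck y (play 5 degrees, 2.5 mm sideways), then turns 90 degrees clockwise to a stop: bar along neck x.
- seat (a joint): how far the sprung seal plate in the neck (40 mm across, 10 mm proud of the flange when free) is pressed down, m; 1.4 N per mm. Cap set on loosely: about 0.001, cap_mid 19 mm above the neck point. Pressed fully: 0.010, cap_mid 10 mm above it, about 13 N; it must stay pressed beyond 0.007 to turn past the lip. Let go after the quarter turn it rises to 0.004, cap_mid 16 mm above: locked.
- cap_mid (a point): middle of the bayonet cap that fits: steel, 84 mm across, with a black grip bar across its top; 48 mm high in all, 0.2-0.35 kg. The point is 24 mm above its underside; x along the bar, z up. Two ears inside the rim, under the bar's ends: either way round fits. Starts upright on the bench, in one of three places shared by chance with two wrong caps.
- cap_bar (a point): middle of the cap's black grip bar: 76 mm long (x), 18 mm wide (y), 28 mm high, standing on the cap's steel disc; 10 mm above cap_mid, 34 mm above the cap's underside. The disc's top face is 14 mm below this point and reaches 33 mm out on either side of the bar, so fingertips can stand on it beside the bar.
- small_cap: bystander: another pressure cap of the same look but smaller (58 mm across, 48 mm high, bar 50 mm long); does not fit the neck; origin at the centre of its underside
- star_cap: bystander: a 92 mm steel closure disc with a black three-armed star grip, 45 mm high; does not fit the neck; origin at the centre of its underside
- coolant: bystander: grey plastic coolant bottle with black cap, standing, 72 mm across, 210 mm high; origin at the centre of its underside
- spray: bystander: steel spray can, standing, 62 mm across, 190 mm high; origin at the centre of its underside
- hub: bystander: steel hub flange lying on its 110 mm disc, 50 mm high; origin at the centre of its underside
- wrench: bystander: flat steel wrench lying on the bench, 210 mm long
- bush: bystander: dark steel bush (tube) standing on end, 68 mm across, 60 mm high; origin at the centre of its underside
Not all that is in view belongs to the job. What is shaped like the part that bears cap_mid but green is not meant.

How it is judged:
By the outcome, as a careful person would: the job done as asked, in the order asked, and still so for the second after the job is handed in, with the robot touching nothing.
It also fails if it takes over 72 s, if anything falls off the work surface, if the arm or the gripper's body presses on something with over 40 N, if the wrist force passes 120 N, or if a joint passes its speed limit or range.

### The arm

A 7-joint arm with a two-finger parallel gripper is mounted at the origin on the work surface. World frame = base frame: x ahead of the robot, y to its left, z up, the work surface at z = 0. Lengths are in m, angles in rad, forces in N, time in s.
With the tool pointing down it reaches from about 0.425 to 0.875 m from the base axis. Payload 4.7 kg.
Tool frame: the origin (TCP) lies on the centre line of the jaws, within the pads' length; the fingertips stand ahead of it and the grasp point (between the pads) lies 2 mm behind it (nose_length is the z of the fingertips in the tool frame, in m); z points along the fingers, y is the line along which they close (so a half turn about z gives the same grasp; the last joint's range is limited). The gripper opens to 87 mm and grips with 3 to 60 N. Pads are 19 mm wide; open, the fingers measure 117 mm over their backs; the gripper's body (75 mm by 190 mm) begins 51 mm behind the grasp point.
Start: joints at [-1.213, 0.321, -0.07, 1.45, 0.023, 1.371, -0.057], TCP at [0.219, 0.612, 0.24] pointing down, gripper open.
Joint ranges: [-2.86, 2.86], [-0.3, 2.09], [-1.38, 1.24], [0.06, 2.45], [-1.56, 4.7], [0.09, 2.05], [-2.69, 2.69]. Speed limits (rad/s): [2.57, 2.57, 3.14, 3.14, 3.14, 3.14, 3.14].

### API

Orientations are given as a rotation vector (axis times angle).
In Python, from bench import * gives the robot as it stands.
- The arm moves only by the tool send_rows, never from a script. Its arguments are lists of equal length, an entry for each row: "xyz": the shift along the tool's x, y, z in mm, a list of three; "dr": the turn, a rotation vector about the tool's x, y, z in rad, a list of three. A call has exactly 10 rows; each row is the pose to reach, as a shift and turn from the pose commanded when the call began, along the tool's axes at that moment; what a row does not reach only later rows make up. A row lasts 1/12 s, in which the tool goes at most 41.7 mm and 7.16 degrees, less where a joint would pass 70% of its speed; a pose out of reach is approached as far as the arm can. A call with a gripper value outside its range is refused whole. "jaw" is the finger opening in mm, from 0 to 87, set as the call begins (left out, the last holds). The fingers move at their own pace and stop on an object; "grip_force" is the grip in N (left out, the last holds). Time passes only in rows, so rows that repeat a pose let the fingers close, or fill a call up. It gives the time, the measured TCP pose, the force, the opening and the grip force at its end, in the units of the state.
- get_state(): the state, without advancing time (a new reading comes with each control period).
- get_image(name): name is "side" or "top"; returns the picture (400x640x3 uint8, red, green, blue); there is no depth.
- calibration(name): a dict with "vfov" (degrees; the focal length in pixels is half the picture's height over the tangent of half this angle, whatever the lens; pixels are square), "cx", "cy" (the principal point, pixels), "k1" (the pictures are not rectified: a ray, as slopes to the right and down, at radius r is drawn at 1 + k1 r^2 times it, then the intrinsics apply), "rvec" (rotation vector, rad) and "tvec" (3), from world to camera coordinates, as OpenCV has them. Camera axes: x right, y down, z forward; pixel columns grow to the right and rows downward; lengths in m; the calibration is good to about 2 mm. A picture is of the moment at which its call begins. calibration takes no time and is no camera call.
- close_job(): hands the job in; it is judged then, once.
The state is a dict: "time": time; "joint_positions": joint angles; "qd": joint speeds; "joint_torque": joint torques, N m; "position": TCP position; "tool_rot": TCP orientation; "ft_force": force on the tool from outside, world axes, zero at the start; "torque": the same for the moment, N m; "grip_width": opening from 0.0 (shut) to 1.0 (fully open); "grip_force": force on a finger pad.
Only numpy, scipy, OpenCV 4.12 (cv2) and the standard library are available. Lean on these libraries where they do the work, as an engineer would, in place of code of your own. Each camera call takes 0.05 s, during which the arm holds its last target. There are 200 camera calls.

## Working session

There is one attempt and no reset: what is moved stays moved. The work goes in short steps, Python scripts to look and compute and a tool call to move; the robot and the scene stay as the last step left them, time stands still between calls to the robot, and variables do not carry over. Pictures are saved under pics/ and viewed, at most 10 in all, crops included, and the job is handed in when it is done.

Besides the shell and the picture viewer there is one more tool, called as name(argument=value, ...), one argument or row to a line, values as JSON. send_rows: Moves the arm, as the interface text tells. Its arguments: {"type":"object","properties":{"xyz":{"type":"array"},"dr":{"type":"array"},"jaw":{"type":"number"},"grip_force":{"type":"number"}},"required":["xyz","dr"]}

```bash
mkdir -p pics
python3 - <<'E'
from bench import *
import cv2,numpy as np
for n in("side","top"):
    im=get_image(n); cv2.imwrite(f"pics/{n}0.png",im[...,::-1]); c=calibration(n)
    R=cv2.Rodrigues(np.array(c["rvec"],float))[0]; print(n,c,"cam at",-R.T@np.array(c["tvec"]))
s=get_state();print(s)
import bench;print([k for k in dir(bench) if k[0]!='_'])
E
```

```text
side {'vfov': 52.13575605563338, 'cx': 317.7449548378086, 'cy': 197.7185776622905, 'k1': -0.04085130477890318, 'rvec': array([ 2.42494458, -0.36107393,  0.14457587]), 'tvec': array([-0.47191931,  0.21040736,  1.34427619])} cam at [ 0.23351137 -0.8041198   1.17171727]
top {'vfov': 44.540647133148376, 'cx': 325.5892651763301, 'cy': 205.46417520574246, 'k1': -0.09183802042745781, 'rvec': array([ 2.11983826, -2.14474211,  0.19651877]), 'tvec': array([1.34971843e-03, 5.14903939e-01, 1.53008670e+00])} cam at [0.23818058 0.00834796 1.59671335]
{'time': 0.1, 'joint_positions': array([-1.21291588,  0.32177404, -0.07007455,  1.45160031,  0.02262076,
        1.37080694, -0.05691161]), 'qd': array([-4.36389636e-06,  4.20972514e-05,  1.09544009e-03, -2.96132711e-03,
       -1.23221848e-03, -1.28134799e-03,  2.96456980e-04]), 'joint_torque': array([ 4.45693922e-04, -4.92567587e+01, -4.05275691e-01, -3.13400388e+01,
       -6.42135087e-02,  3.93750938e-02,  5.98989914e-05]), 'position': array([0.21897386, 0.61148398, 0.2385307 ]), 'tool_rot': array([-5.3730285e-01, -3.0951105e+00,  2.8147240e-03]), 'ft_force': array([ 0.47158044, -0.94550757, -0.42624802]), 'torque': array([ 0.03767081,  0.00453635, -0.06291795]), 'grip_force': 0.0, 'grip_width': 0.9993990563660546}
['MotionError', 'calibration', 'close_job', 'get_image', 'get_state', 'nose_length']
```

View pics/top0.png

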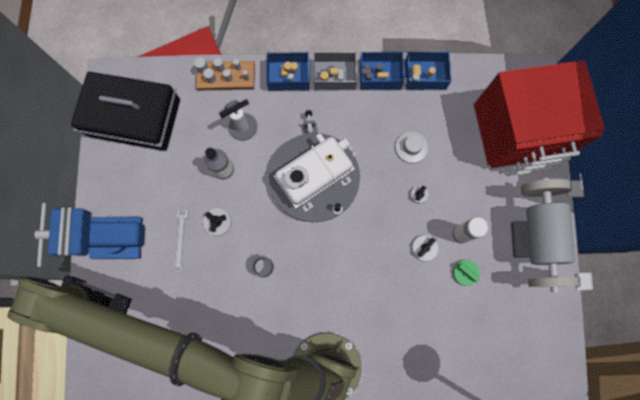

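View pics/side0.png

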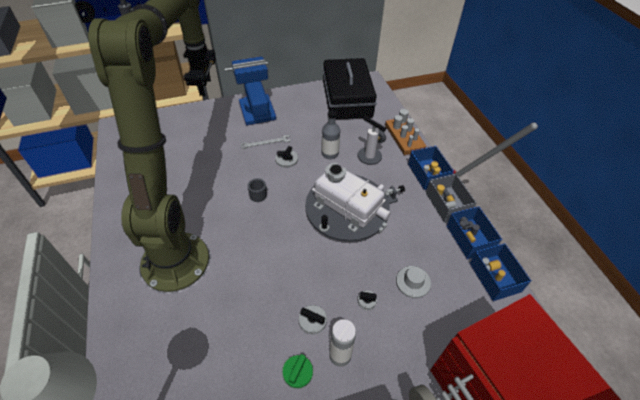

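The top view shows the turntable at about (313,177), its post at (337,208) and the neck at (297,177). The plunger is at (308,122). The fitting cap with its black bar is at (425,247), the small cap at (419,193), the star cap at (215,221) and the green decoy at (466,272). The side view agrees: post (324,223), cap (313,318).

```bash
cat > h.py <<'E'
from bench import *
import cv2,numpy as np
from scipy.spatial.transform import Rotation as Rn
def cam(n):
    c=calibration(n);f=200/np.tan(np.radians(c["vfov"]/2))
    K=np.array([[f,0,c["cx"]],[0,f,c["cy"]],[0,0,1.]])
    return K,np.array([c["k1"],0,0,0.]),np.array(c["rvec"],float),np.array(c["tvec"],float)
def ray(n,uv):
    K,d,r,t=cam(n);p=cv2.undistortPoints(np.array(uv,float).reshape(-1,1,2),K,d).reshape(-1,2)
    R=cv2.Rodrigues(r)[0];return -R.T@t,np.c_[p,np.ones(len(p))]@R
def plane(n,uv,z):
    o,d=ray(n,uv);return o+d*((z-o[2])/d[:,2])[:,None]
def proj(n,P):
    K,d,r,t=cam(n);return cv2.projectPoints(np.array(P,float).reshape(-1,1,3),r,t,K,d)[0].reshape(-1,2)
def tri(a,b):
    o1,d1=ray("top",a);o2,d2=ray("side",b);d1=d1[0]/np.linalg.norm(d1);d2=d2[0]/np.linalg.norm(d2)
    s=np.linalg.lstsq(np.c_[d1,-d2],o2-o1,rcond=None)[0];p,q=o1+s[0]*d1,o2+s[1]*d2
    return (p+q)/2,np.linalg.norm(p-q)
def dark(im,u,v,w=14,th=45):
    m=np.zeros(im.shape[:2],np.uint8);m[v-w:v+w,u-w:u+w]=im[v-w:v+w,u-w:u+w].max(2)<th
    n,l,st,c=cv2.connectedComponentsWithStats(m)
    k=1+np.argmax(st[1:,4]);ys,xs=np.where(l==k);return np.c_[xs,ys].astype(float)
def pca(p):
    w,v=np.linalg.eigh(np.cov(p[:,:2].T));return np.degrees(np.arctan2(v[1,1],v[0,1])),4*np.sqrt(w)
def pose():
    s=get_state();R=Rn.from_rotvec(s["tool_rot"]);print("t",s["time"],"p",s["position"].round(4),"F",s["ft_force"].round(1),"w",round(s["grip_width"]*87,1),s["grip_force"])
    print(R.as_matrix().round(3).tolist());return s,R
E
python3 - <<'E'
from h import *
print("nose",nose_length)
t=cv2.imread("pics/top0.png");s=cv2.imread("pics/side0.png")
for nm,u,v,z,w in(("cap",425,247,.048,14),("small",419,193,.048,10),("post",337,208,.106,8),("neck",297,177,.179,9)):
    p=dark(t,u,v,w,60);P=plane("top",p,z);print(nm,len(p),p.mean(0).round(1),P.mean(0).round(4),pca(P))
    print("  range",P.min(0).round(3),P.max(0).round(3))
a=cv2.resize(t[117:227,253:373],None,fx=5,fy=5,interpolation=2)[:,:]
b=cv2.resize(t[217:287,400:480],None,fx=3,fy=3,interpolation=2)
c=cv2.resize(s[290:350,290:350],None,fx=3,fy=3,interpolation=2)
cv=np.zeros((550,600+200,3),np.uint8);cv[:,:600]=a;cv[:210,600:]=b[:,:200];cv[250:430,600:780]=c
cv2.imwrite("pics/crop1.png",cv)
E
```

```text
nose 0.017
cap 87 [425.3 246.9] [ 0.3766 -0.3214  0.048 ] (np.float64(136.49313073981418), array([0.01696574, 0.07259238]))
  range [ 0.351 -0.347  0.048] [ 0.402 -0.297  0.048]
small 67 [419.5 193. ] [ 0.5522 -0.3105  0.048 ] (np.float64(149.15671988964203), array([0.02015521, 0.04854377]))
  range [ 0.532 -0.326  0.048] [ 0.572 -0.298  0.048]
post 31 [337.  206.9] [ 0.4993 -0.0395  0.106 ] (np.float64(171.34836840719936), array([0.01646374, 0.02439537]))
  range [ 0.489 -0.046  0.106] [ 0.508 -0.033  0.106]
neck 98 [296.4 175.9] [0.5817 0.0823 0.179 ] (np.float64(109.77610806309416), array([0.03324   , 0.03472647]))
  range [0.566 0.066 0.179] [0.597 0.099 0.179]
```

View pics/crop1.png

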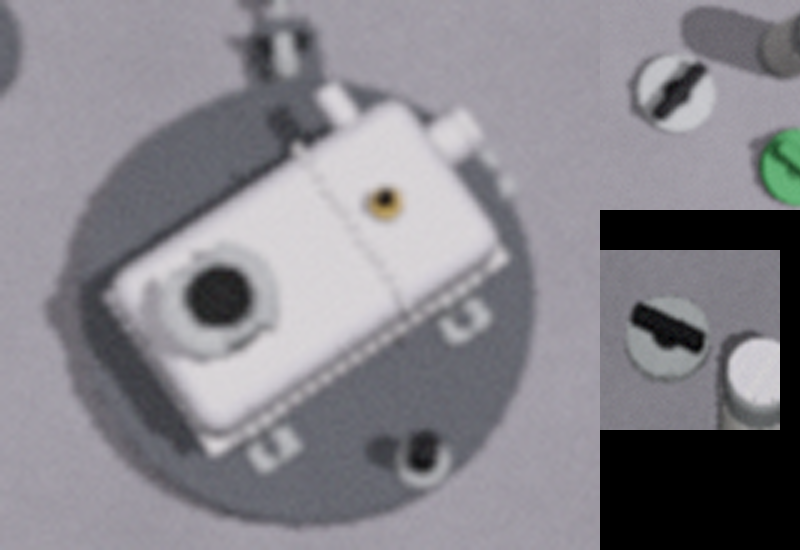

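The crop shows the seal disc at (219,295), the sender at (384,200), the post top at about (424,440) and the plunger body near (285,50). The cap's bar runs from lower left to upper right in the top view.

```bash
cat >> h.py <<'E'
def rel(P,yaw=None):
    """tool-frame shift (mm) to world point P, and turn about tool z (rad) to bring tool y to world angle yaw (deg)"""
    s,R=pose();print("shift mm",(R.inv().apply(np.array(P)-s["position"])*1000).round(1))
    if yaw is not None:
        y=R.apply([0,1,0]);a=np.arctan2(y[1],y[0]);print("y at deg",np.degrees(a).round(2),"rz",-((np.radians(yaw)-a+np.pi)%(2*np.pi)-np.pi))
E
python3 - <<'E'
from h import *
c=lambda u,v:(253+(u+.5)/5-.5,117+(v+.5)/5-.5)
N=plane("top",[c(219,295)],.189)[0];S=plane("top",[c(384,199)],.167)[0];Q=plane("top",[c(427,437)],.106)[0]
A=(N+S)/2;d=(S-N)[:2];th=np.degrees(np.arctan2(d[1],d[0]))
print("neck",N,"sender",S,"dist",np.linalg.norm(d),"axis",A,"th",th)
q=Q[:2]-A[:2];print("post",Q,np.linalg.norm(q),np.degrees(np.arctan2(q[1],q[0])))
ring=plane("top",[c(x,y) for x,y in((535,300),(310,525),(500,420),(400,100),(150,460),(480,170))],.045)
print("ring",np.linalg.norm(ring[:,:2]-A[:2],axis=1))
(cx,r)=np.linalg.lstsq(np.c_[2*ring[:,:2],np.ones(len(ring))],(ring[:,:2]**2).sum(1),rcond=None)[0][:2],0;print("ring centre",cx)
pl=plane("top",[c(282,52),c(265,5)],.045);print("plunger",pl,np.degrees(np.arctan2(*(pl[:,:2]-A[:2]).T[::-1])))
print("bottle base",plane("top",[(467,236)],0))
t=cv2.imread("pics/top0.png");s=cv2.imread("pics/side0.png")
p=dark(s,313,318,14,60);P=plane("side",p,.048);print("cap side",P.mean(0),pca(P))
p=dark(s,324,223,9,60);print("post side px",p.mean(0),proj("side",[[*Q[:2],.08],N]))
rel([*Q[:2],.25],-60)
E
```

```text
neck [0.58008854 0.0818742  0.189     ] sender [ 0.6441572  -0.01704327  0.167     ] dist 0.11785354296324442 axis [0.61212287 0.03241546 0.178     ] th -57.068945062324914
post [ 0.50829359 -0.04272318  0.106     ] 0.1281652629672645 -144.10768136541472
ring [0.14935218 0.14933575 0.14928401 0.14874358 0.14676465 0.14372532]
ring centre [0.61058961 0.03123912]
plunger [[0.78105192 0.04733609 0.045     ]
 [0.81422879 0.05853508 0.045     ]] [5.04754076 7.36393338]
bottle base [[ 0.41490621 -0.47288594  0.        ]]
cap side [ 0.37373689 -0.33246173  0.048     ] (np.float64(136.08801684132706), array([0.0278324 , 0.08095165]))
post side px [324.06410256 220.96153846] [[325.92782059 221.4161494 ]
 [335.77320287 168.13464041]]
t 0.1 p [0.219  0.6115 0.2385] F [ 0.5 -0.9 -0.4] w 86.9 0.0
[[-0.941, 0.337, -0.0], [0.337, 0.941, -0.002], [-0.0, -0.002, -1.0]]
shift mm [-492.9 -518.4  -10.5]
y at deg 70.3 rz 2.27422510642406
```

send_rows(
  xyz=[
    [-27,-29,0],
    [-54,-58,0],
    [-81,-87,0],
    [-108,-116,0],
    [-135,-145,0],
    [-162,-174,0],
    [-189,-203,0],
    [-216,-232,0],
    [-243,-261,0],
    [-270,-290,0],
  ],
  dr=[
    [0,0,0.115],
    [0,0,0.23],
    [0,0,0.345],
    [0,0,0.46],
    [0,0,0.575],
    [0,0,0.69],
    [0,0,0.805],
    [0,0,0.92],
    [0,0,1.035],
    [0,0,1.15],
  ],
  jaw=60,
)

```text
time: 0.93
position: [0.3757, 0.2459, 0.2393]
tool_rot: [-2.14, -2.299, 0.0]
ft_force: [1.0, 1.1, -0.5]
grip_width: 0.691
grip_force: 0.0
```

```bash
python3 -c "
from h import *
rel([.503,-.042,.16],-56)"
```

```text
t 0.9333 p [0.3757 0.2459 0.2393] F [ 1.   1.1 -0.5] w 60.1 0.0
[[-0.071, 0.997, -0.0], [0.997, 0.071, 0.0], [0.0, -0.0, -1.0]]
shift mm [-296.2  106.4   79.2]
y at deg 4.09 rz 1.048843292837129
```

send_rows(
  xyz=[
    [-30,11,0],
    [-60,21,0],
    [-90,32,0],
    [-120,43,0],
    [-150,53,0],
    [-180,64,5],
    [-210,75,20],
    [-240,86,40],
    [-270,96,60],
    [-296,106,79],
  ],
  dr=[
    [0,0,0.105],
    [0,0,0.21],
    [0,0,0.315],
    [0,0,0.42],
    [0,0,0.525],
    [0,0,0.63],
    [0,0,0.735],
    [0,0,0.84],
    [0,0,0.945],
    [0,0,1.05],
  ],
)

```text
time: 1.77
position: [0.5041, -0.0413, 0.1597]
tool_rot: [3.005, 0.916, 0.001]
ft_force: [0.2, 0.9, -0.4]
grip_width: 0.691
grip_force: 0.0
```

Run:
```python
from h import *
rel([.503,-.042,.08],-56)
s=get_image("side");t=get_image("top")
a=cv2.resize(s[140:250,270:400],None,fx=4,fy=4);b=cv2.resize(t[165:245,290:360],None,fx=4,fy=4)
o=np.zeros((440,800,3),np.uint8);o[:,:520]=a;o[:320,520:]=b
cv2.imwrite("pics/post.png",o[...,::-1])
```

```text
t 1.7667 p [ 0.5041 -0.0413  0.1597] F [ 0.2  0.9 -0.4] w 60.1 0.0
[[0.83, 0.558, 0.0], [0.558, -0.83, -0.0], [0.0, 0.0, -1.0]]
shift mm [-1.3 -0.1 79.7]
y at deg -56.11 rz -0.0018629978781818934
```

View pics/post.png

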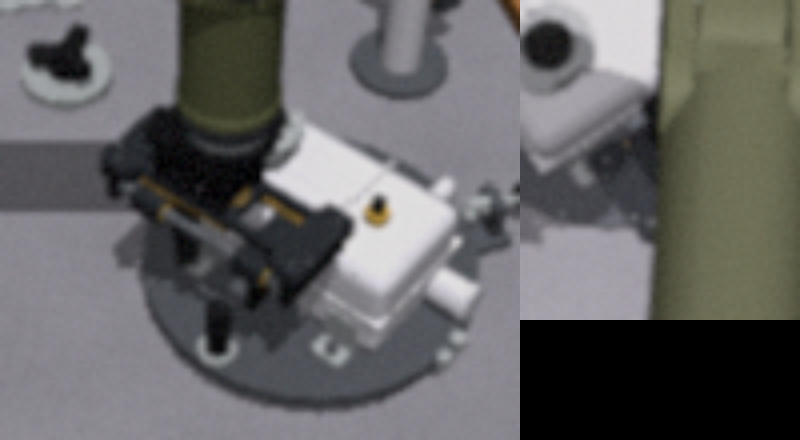

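The crop shows the open gripper above the post. The post's top is at about (218,305), between and just below the fingers. I'll go down and grip it.

send_rows(
  xyz=[
    [0,0,14],
    [0,0,28],
    [0,0,42],
    [0,0,54],
    [0,0,66],
    [0,0,76],
    [0,0,80],
    [0,0,80],
    [0,0,80],
    [0,0,80],
  ],
  dr=[
    [0,0,0],
    [0,0,0],
    [0,0,0],
    [0,0,0],
    [0,0,0],
    [0,0,0],
    [0,0,0],
    [0,0,0],
    [0,0,0],
    [0,0,0],
  ],
)

```text
time: 2.7
position: [0.5046, -0.039, 0.0812]
tool_rot: [3.002, 0.925, 0.002]
ft_force: [-0.0, -0.2, -0.4]
grip_width: 0.687
grip_force: 0.0
```

send_rows(
  xyz=[
    [0,0,0],
    [0,0,0],
    [0,0,0],
    [0,0,0],
    [0,0,0],
    [0,0,0],
    [0,0,0],
    [0,0,0],
    [0,0,0],
    [0,0,0],
  ],
  dr=[
    [0,0,0],
    [0,0,0],
    [0,0,0],
    [0,0,0],
    [0,0,0],
    [0,0,0],
    [0,0,0],
    [0,0,0],
    [0,0,0],
    [0,0,0],
  ],
  jaw=10,
  grip_force=25,
)

```text
time: 3.53
position: [0.5041, -0.0391, 0.0806]
tool_rot: [3.002, 0.925, 0.0]
ft_force: [0.4, -0.5, -0.4]
grip_width: 0.248
grip_force: 25.0
```

Run:
```python
from h import *
s,R=pose()
A=np.array([.6113,.0320]);p=s["position"]
v=p[:2]-A;print("r",np.linalg.norm(v),"ang",np.degrees(np.arctan2(v[1],v[0])))
a0=np.arctan2(v[1],v[0])
for deg in (np.arange(3,31,3),):
  for d in deg:
    a=a0+np.radians(d);q=A+np.linalg.norm(v)*np.array([np.cos(a),np.sin(a)])
    print(d,(R.inv().apply(np.r_[q,p[2]]-p)*1000).round(1),"rz",-np.radians(d).round(4))
```

```text
t 3.5333 p [ 0.5041 -0.0391  0.0806] F [ 0.4 -0.5 -0.4] w 21.6 24.99998312909156
[[0.827, 0.563, 0.0], [0.563, -0.827, -0.0], [0.0, 0.0, -1.0]]
r 0.12865081831553177 ang -146.44308350362405
3 [0.1 6.7 0. ] rz -0.0524
6 [ 0.5 13.5  0. ] rz -0.1047
9 [ 1.3 20.1  0. ] rz -0.1571
12 [ 2.5 26.8  0. ] rz -0.2094
15 [ 4.  33.3  0. ] rz -0.2618
18 [ 5.8 39.8  0. ] rz -0.3142
21 [ 8.  46.2  0. ] rz -0.3665
24 [10.5 52.5  0. ] rz -0.4189
27 [13.3 58.6  0. ] rz -0.4712
30 [16.5 64.5  0. ] rz -0.5236
```

send_rows(
  xyz=[
    [0.1,6.7,0],
    [0.5,13.5,0],
    [1.3,20.1,0],
    [2.5,26.8,0],
    [4.0,33.3,0],
    [5.8,39.8,0],
    [8.0,46.2,0],
    [10.5,52.5,0],
    [13.3,58.6,0],
    [16.5,64.5,0],
  ],
  dr=[
    [0,0,-0.052],
    [0,0,-0.105],
    [0,0,-0.157],
    [0,0,-0.209],
    [0,0,-0.262],
    [0,0,-0.314],
    [0,0,-0.367],
    [0,0,-0.419],
    [0,0,-0.471],
    [0,0,-0.524],
  ],
)

```text
time: 4.37
position: [0.5541, -0.0836, 0.0806]
tool_rot: [-2.659, -1.674, 0.001]
ft_force: [-1.3, -1.3, 1.3]
grip_width: 0.245
grip_force: 25.0
```

Run:
```python
from h import *
s,R=pose()
v=s["position"][:2]-[.6113,.032];print("r",np.linalg.norm(v),"ang",np.degrees(np.arctan2(v[1],v[0])))
t=get_image("top")
cv2.imwrite("pics/mid.png",cv2.resize(t[95:225,250:390],None,fx=4,fy=4,interpolation=2)[...,::-1])
```

```text
t 4.3667 p [ 0.5541 -0.0836  0.0806] F [-1.3 -1.3  1.3] w 21.3 25.000475523993373
[[0.432, 0.902, -0.0], [0.902, -0.432, -0.0], [-0.0, -0.0, -1.0]]
r 0.12901075170685303 ang -116.337461691854
```

View pics/mid.png

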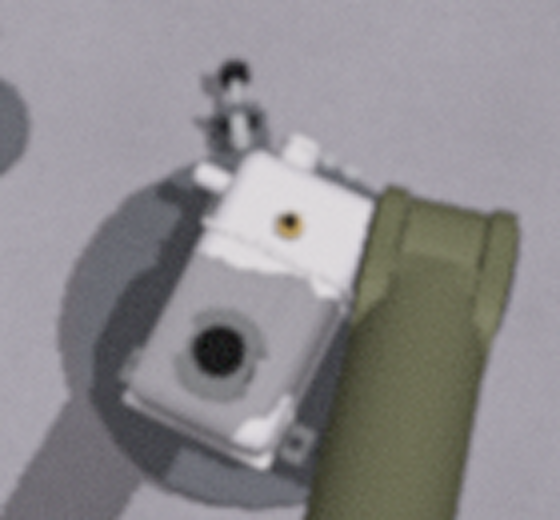

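The crop shows the tank turned. The neck is at (216,350), the sender at (289,223), and the plunger slide is at (240,122) with its knob at (233,72).

Run:
```python
from h import *
c=lambda u,v:(250+(u+.5)/4-.5,95+(v+.5)/4-.5)
N=plane("top",[c(216,350)],.189)[0];S=plane("top",[c(289,222)],.167)[0]
A=(N+S)/2;d=(S-N)[:2];print(A,"th",np.degrees(np.arctan2(d[1],d[0])),np.linalg.norm(d))
for uv in((240,122),(233,72)):
    q=plane("top",[c(*uv)],.045)[0];v=q[:2]-[.611,.032];print("pl",q,np.degrees(np.arctan2(v[1],v[0])),np.linalg.norm(v))
s,R=pose();p=s["position"];A=np.array([.6113,.032]);v=p[:2]-A;a0=np.arctan2(v[1],v[0])
for d in range(3,31,3):
    a=a0+np.radians(d);q=A+.130*np.array([np.cos(a),np.sin(a)])
    print(d,(R.inv().apply(np.r_[q,p[2]]-p)*1000).round(1))
```

```text
[0.612099   0.03305285 0.178     ] th -27.84620354743986 0.1177515558438099
pl [0.78759739 0.04521818 0.045     ] 4.280562832490773 0.1770913819620485
pl [0.8317561  0.05084416 0.045     ] 4.879048691393503 0.2215589232211135
t 4.4167 p [ 0.5554 -0.0843  0.0806] F [ 1.1 -1.6 -0.1] w 21.5 25.00371051952243
[[0.43, 0.903, 0.002], [0.903, -0.43, -0.001], [-0.0, 0.002, -1.0]]
3 [-0.8  6.8  0. ]
6 [-0.3 13.6  0. ]
9 [ 0.5 20.3  0. ]
12 [ 1.8 27.   0.1]
15 [ 3.3 33.7  0.1]
18 [ 5.2 40.2  0.1]
21 [ 7.5 46.6  0.1]
24 [10.1 52.9  0.1]
27 [13.  59.1  0.1]
30 [16.2 65.1  0.1]
```

send_rows(
  xyz=[
    [0,6.8,0],
    [0,13.6,0],
    [0.5,20.3,0],
    [1.8,27,0],
    [3.3,33.7,0],
    [5.2,40.2,0],
    [6.7,44.5,0],
    [8,48,0],
    [9.2,50.9,0],
    [10.1,52.9,0],
  ],
  dr=[
    [0,0,-0.052],
    [0,0,-0.105],
    [0,0,-0.157],
    [0,0,-0.209],
    [0,0,-0.262],
    [0,0,-0.314],
    [0,0,-0.35],
    [0,0,-0.379],
    [0,0,-0.402],
    [0,0,-0.419],
  ],
)

```text
time: 5.25
position: [0.6044, -0.0972, 0.0806]
tool_rot: [-2.253, -2.185, 0.004]
ft_force: [-8.6, 0.7, 8.5]
grip_width: 0.246
grip_force: 25.0
```

Run:
```python
from h import *
s,R=pose();p=s["position"];A=np.array([.6113,.032]);v=p[:2]-A;a0=np.arctan2(v[1],v[0]);print(np.degrees(a0),np.linalg.norm(v))
for d in range(1,11):
    a=a0+np.radians(d);q=A+.130*np.array([np.cos(a),np.sin(a)])
    print(d,(R.inv().apply(np.r_[q,p[2]]-p)*1000).round(1))
```

```text
t 5.25 p [ 0.6044 -0.0972  0.0806] F [-8.6  0.7  8.5] w 21.4 25.01072979066521
[[0.03, 1.0, -0.004], [1.0, -0.03, 0.0], [0.0, -0.004, -1.0]]
-93.05201377010836 0.12939934220420501
1 [-0.6  2.3 -0. ]
2 [-0.6  4.5 -0. ]
3 [-0.6  6.8 -0. ]
4 [-0.5  9.1 -0. ]
5 [-0.4 11.3 -0. ]
6 [-0.2 13.6 -0.1]
7 [ 0.  15.8 -0.1]
8 [ 0.2 18.1 -0.1]
9 [ 0.5 20.4 -0.1]
10 [ 0.9 22.6 -0.1]
```

Resistance has started, with Fx at -8.6 N. I'll ease through it.

send_rows(
  xyz=[
    [0,1.5,0],
    [0,3,0],
    [0,4.5,0],
    [0,6,0],
    [0,7,0],
    [0,8,0],
    [0,9,0],
    [0,10,0],
    [0,10,0],
    [0,10,0],
  ],
  dr=[
    [0,0,-0.012],
    [0,0,-0.024],
    [0,0,-0.036],
    [0,0,-0.048],
    [0,0,-0.056],
    [0,0,-0.064],
    [0,0,-0.072],
    [0,0,-0.08],
    [0,0,-0.08],
    [0,0,-0.08],
  ],
)

```text
time: 6.08
position: [0.6172, -0.0974, 0.0806]
tool_rot: [2.163, 2.275, 0.002]
ft_force: [3.6, -2.2, -1.2]
grip_width: 0.25
grip_force: 25.0
```

Run:
```python
from h import *
s,R=pose();p=s["position"];A=np.array([.6113,.032]);v=p[:2]-A;a0=np.arctan2(v[1],v[0]);print(np.degrees(a0),np.linalg.norm(v))
```

```text
t 6.0833 p [ 0.6172 -0.0974  0.0806] F [ 3.6 -2.2 -1.2] w 21.8 25.008083595894277
[[-0.05, 0.999, 0.002], [0.999, 0.05, -0.001], [-0.001, 0.002, -1.0]]
-87.40493018506018 0.12952134586243888
```

The force has reversed, so the plunger has snapped in and is pulling the table on. I'll let go and go up.

send_rows(
  xyz=[
    [0,0,0],
    [0,0,0],
    [0,0,0],
    [0,0,0],
    [0,0,0],
    [0,0,-8],
    [0,0,-24],
    [0,0,-48],
    [0,0,-80],
    [0,0,-115],
  ],
  dr=[
    [0,0,0],
    [0,0,0],
    [0,0,0],
    [0,0,0],
    [0,0,0],
    [0,0,0],
    [0,0,0],
    [0,0,0],
    [0,0,0],
    [0,0,0],
  ],
  jaw=50,
)

```text
time: 6.92
position: [0.6145, -0.0969, 0.196]
tool_rot: [-2.163, -2.274, 0.003]
ft_force: [0.5, 0.8, 1.0]
grip_width: 0.572
grip_force: 0.0
```

```bash
python3 -c "
from h import *
rel([.375,-.324,.11],46.3)"
```

```text
t 6.9167 p [ 0.6145 -0.0969  0.196 ] F [0.5 0.8 1. ] w 49.7 0.0
[[-0.05, 0.999, -0.004], [0.999, 0.05, 0.001], [0.001, -0.004, -1.0]]
shift mm [-214.9 -250.2   86.7]
y at deg 2.85 rz -0.7582791755567744
```

send_rows(
  xyz=[
    [-21,-25,0],
    [-43,-50,0],
    [-64,-75,0],
    [-86,-100,0],
    [-107,-125,0],
    [-129,-150,10],
    [-150,-175,20],
    [-172,-200,35],
    [-193,-225,50],
    [-215,-250,60],
  ],
  dr=[
    [0,0,-0.076],
    [0,0,-0.152],
    [0,0,-0.227],
    [0,0,-0.303],
    [0,0,-0.379],
    [0,0,-0.455],
    [0,0,-0.531],
    [0,0,-0.606],
    [0,0,-0.682],
    [0,0,-0.758],
  ],
)

```text
time: 7.75
position: [0.3751, -0.3245, 0.1349]
tool_rot: [-1.163, -2.917, -0.002]
ft_force: [-0.5, -0.5, 1.0]
grip_width: 0.575
grip_force: 0.0
```

Run:
```python
from h import *
t=get_image("top");s=get_image("side")
rel([.375,-.324,.04],46.3)
a=cv2.resize(t[95:225,250:380],None,fx=4,fy=4,interpolation=2)
b=cv2.resize(s[270:350,270:350],None,fx=3.5,fy=3.5,interpolation=2)
o=np.zeros((520,800,3),np.uint8);o[:,:520]=a;o[:280,520:]=b
cv2.imwrite("pics/idx.png",o[...,::-1])
```

```text
t 7.85 p [ 0.371  -0.3278  0.1345] F [ 0.4 -0.2  0.1] w 50.1 0.0
[[-0.718, 0.696, -0.004], [0.696, 0.718, 0.001], [0.004, -0.002, -1.0]]
shift mm [-0.6  5.7 94.5]
y at deg 45.87 rz -0.007502420527967235
```

View pics/idx.png

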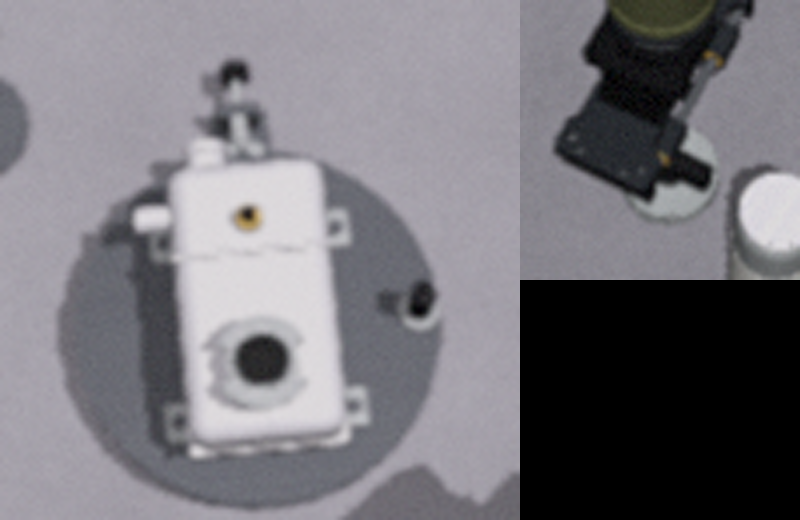

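The tank is indexed with the slots facing left and right. The seal disc is at (262,359) and the sender at (247,216). In the side crop the gripper is over the cap.

Run:
```python
from h import *
for nm,u,v in(("top",425,247),("side",313,318)):
    im=cv2.imread(f"pics/{nm}0.png");w=20
    g=im[v-w:v+w,u-w:u+w].astype(int)
    bg=np.median(im[v-w:v+w,u-w:u+w].reshape(-1,3),0);g2=g.max(2)
    b,gg,r=g[...,0],g[...,1],g[...,2]
    m=(((gg-(b+r)/2)>1.5)&(g2>125)|(g2<70)).astype(np.uint8)
    m=cv2.morphologyEx(m,cv2.MORPH_OPEN,np.ones((3,3)))
    n,l,st,c=cv2.connectedComponentsWithStats(m)
    k=l[w,w] or 1+np.argmax(st[1:,4]);ct=max(cv2.findContours((l==k).astype(np.uint8),0,1)[0],key=cv2.contourArea)
    h=cv2.convexHull(ct);(cx,cy),r_=cv2.minEnclosingCircle(h);mm=cv2.moments(h)
    cen=(u-w+mm["m10"]/mm["m00"],v-w+mm["m01"]/mm["m00"])
    P=plane(nm,[cen],.018)[0];H=plane(nm,h.reshape(-1,2)+[u-w,v-w],.018);print(nm,bg,cen,P,st[k],"ext",np.ptp(H,0)[:2],"mid",(H.max(0)+H.min(0))[:2]/2)
c=lambda u,v:(250+(u+.5)/4-.5,95+(v+.5)/4-.5)
N=plane("top",[c(262,359)],.189)[0];S=plane("top",[c(247.5,216)],.167)[0]
d=(S-N)[:2];print("neck",N,"axis",(N+S)/2,"th",np.degrees(np.arctan2(d[1],d[0])),np.linalg.norm(d))
Q=plane("top",[c(424,293)],.106)[0];v=Q[:2]-[.6115,.0325];print("post",Q,np.degrees(np.arctan2(v[1],v[0])),np.linalg.norm(v))
e=[c(*x) for x in((206,310),(308,322))]
# tank long edges
e=plane("top",[c(170,180),c(192,425),c(325,180),c(345,420)],.140)
for i in(0,2):
    d=e[i]-e[i+1];print("edge",np.degrees(np.arctan2(d[1],d[0])))
```

```text
top [163. 154. 158.] (425.3114241001565, 246.89201877934272) [ 0.37929495 -0.32764656  0.018     ] [ 13  12  16  17 103] ext [0.05169104 0.05159306] mid [ 0.37900801 -0.32835042]
side [133. 126. 128.] (312.03993055555554, 316.0529513888889) [ 0.3772398  -0.32004981  0.018     ] [  8  10  24  16 198] ext [0.06173251 0.06321601] mid [ 0.37849964 -0.31842779]
neck [0.55285804 0.02664533 0.189     ] axis [0.61104738 0.03184465 0.178     ] th 5.1059243248956205 0.11684233000784067
post [ 0.62324669 -0.10017522  0.106     ] -84.94038770148339 0.13319421365976875
edge 4.958181971050003
edge 3.753267204623427
```

Run:
```python
from h import *
for th in(50,70,85):
    t=cv2.imread("pics/top0.png");s=cv2.imread("pics/side0.png")
    a=dark(t,425,247,14,th);b=dark(s,313,316,14,th)
    ca=cv2.minAreaRect(a.astype(np.float32));cb=cv2.minAreaRect(b.astype(np.float32))
    print(th,a.mean(0),b.mean(0),tri(a.mean(0),b.mean(0)),ca,cb,tri(ca[0],cb[0]))
# disc outline by Otsu in saturation-free difference from bench colour
for nm,u,v in(("top",425,247),("side",313,318)):
    im=cv2.GaussianBlur(cv2.imread(f"pics/{nm}0.png"),(3,3),0);w=20;g=im[v-w:v+w,u-w:u+w].astype(int)
    bg=np.array(im[v-w:v-w+4,u-w:u-w+8].reshape(-1,3).mean(0));D=(g-bg)
    m=((D[...,1]-(D[...,0]+D[...,2])/2)>3.5).astype(np.uint8)|(g.max(2)<70).astype(np.uint8)
    print(nm,bg);print("\n".join("".join(".#"[x] for x in r) for r in m))
```

```text
50 [424.96666667 246.75      ] [312.10169492 315.94915254] (array([ 0.37751907, -0.32421075,  0.02848704]), np.float64(0.0026234293173983273)) ((425.25006103515625, 246.75003051757812), (5.656853675842285, 20.50609588623047), 45.0) ((311.6907043457031, 316.6958923339844), (24.977516174316406, 9.23965072631836), 23.962486267089844) (array([ 0.37677472, -0.32541484,  0.02688138]), np.float64(0.004367654001550451))
70 [425.41346154 246.89423077] [312.14  315.965] (array([ 0.37708808, -0.3252015 ,  0.03066341]), np.float64(0.0021206995916083727)) ((425.25006103515625, 246.75003051757812), (7.071067810058594, 21.920310974121094), 45.0) ((311.7000427246094, 316.6000061035156), (25.93838882446289, 9.391485214233398), 26.56505012512207) (array([ 0.37678298, -0.32532349,  0.02732619]), np.float64(0.00427162647776601))
85 [425.43442623 246.81147541] [312.03225806 315.88940092] (array([ 0.37704058, -0.3251364 ,  0.03125534]), np.float64(0.0026412649712945773)) ((425.50006103515625, 246.50003051757812), (7.071067810058594, 22.62741470336914), 45.0) ((311.6918029785156, 316.6780700683594), (25.98
[... 2787 characters left out ...]
...
......###########################.......
......###########################.......
......###########################.......
.......#########################........
.......#########################........
........########################........
........#######################.........
.........######################.........
..........####################..........
...........##################...........
............################............
.............#############..............
.................#####................##
........................................
.......................................#
......................................##
.......................................#
```

send_rows(
  xyz=[
    [0,0,2],
    [0,0,4],
    [0,0,8],
    [0,0,12],
    [0,0,16],
    [0,0,20],
    [0,0,20],
    [0,0,20],
    [0,0,20],
    [0,0,20],
  ],
  dr=[
    [0,0,0],
    [0,0,0],
    [0,0,0],
    [0,0,0],
    [0,0,0],
    [0,0,0],
    [0,0,0],
    [0,0,0],
    [0,0,0],
    [0,0,0],
  ],
)

```text
time: 8.68
position: [0.3772, -0.3246, 0.1157]
tool_rot: [1.169, 2.915, 0.0]
ft_force: [0.5, -0.9, 1.1]
grip_width: 0.573
grip_force: 0.0
```

```bash
python3 -c "
from h import *
rel([.377,-.325,.038],46.3)"
```

```text
t 8.6833 p [ 0.3772 -0.3246  0.1157] F [ 0.5 -0.9  1.1] w 49.8 0.0
[[-0.723, 0.691, 0.0], [0.691, 0.723, -0.0], [-0.0, 0.0, -1.0]]
shift mm [-0.1 -0.5 77.7]
y at deg 46.29 rz -0.00011779687233826053
```

send_rows(
  xyz=[
    [0,0,12],
    [0,0,24],
    [0,0,36],
    [0,0,48],
    [0,0,58],
    [0,0,66],
    [0,0,72],
    [0,0,76],
    [0,0,76],
    [0,0,76],
  ],
  dr=[
    [0,0,0],
    [0,0,0],
    [0,0,0],
    [0,0,0],
    [0,0,0],
    [0,0,0],
    [0,0,0],
    [0,0,0],
    [0,0,0],
    [0,0,0],
  ],
)

```text
time: 9.52
position: [0.3771, -0.3246, 0.0396]
tool_rot: [1.169, 2.916, -0.0]
ft_force: [0.6, 0.7, -0.1]
grip_width: 0.573
grip_force: 0.0
```

send_rows(
  xyz=[
    [0,0,0],
    [0,0,0],
    [0,0,0],
    [0,0,0],
    [0,0,0],
    [0,0,0],
    [0,0,0],
    [0,0,0],
    [0,0,0],
    [0,0,0],
  ],
  dr=[
    [0,0,0],
    [0,0,0],
    [0,0,0],
    [0,0,0],
    [0,0,0],
    [0,0,0],
    [0,0,0],
    [0,0,0],
    [0,0,0],
    [0,0,0],
  ],
  jaw=5,
  grip_force=45,
)

```text
time: 10.35
position: [0.377, -0.3247, 0.0397]
tool_rot: [1.17, 2.916, -0.0]
ft_force: [-1.3, -0.5, 2.7]
grip_width: 0.205
grip_force: 44.9
```

```bash
python3 -c "
from h import *
rel([.377,-.325,.038],46.3)"
```

```text
t 10.35 p [ 0.377  -0.3247  0.0397] F [-1.3 -0.5  2.7] w 17.8 44.941072622314095
[[-0.723, 0.691, -0.0], [0.691, 0.723, -0.0], [-0.0, -0.0, -1.0]]
shift mm [-0.2 -0.2  1.7]
y at deg 46.28 rz -0.0002830279131553759
```

send_rows(
  xyz=[
    [0,0,-8],
    [0,0,-24],
    [0,0,-48],
    [0,0,-78],
    [0,0,-108],
    [0,0,-138],
    [0,0,-166],
    [0,0,-190],
    [0,0,-205],
    [0,0,-210],
  ],
  dr=[
    [0,0,0],
    [0,0,0],
    [0,0,0],
    [0,0,0],
    [0,0,0],
    [0,0,0],
    [0,0,0],
    [0,0,0],
    [0,0,0],
    [0,0,0],
  ],
)

```text
time: 11.18
position: [0.378, -0.3248, 0.2523]
tool_rot: [1.167, 2.912, 0.001]
ft_force: [1.4, -0.3, -2.7]
grip_width: 0.203
grip_force: 44.9
```

```bash
python3 -c "
from h import *
rel([.552,.0267,.25],4.8)"
```

```text
t 11.1833 p [ 0.378  -0.3248  0.2523] F [ 1.4 -0.3 -2.7] w 17.6 44.938943004235625
[[-0.723, 0.691, 0.004], [0.691, 0.723, -0.001], [-0.004, 0.002, -1.0]]
shift mm [117.  374.4   2.6]
y at deg 46.31 rz 0.7244114567780535
```

send_rows(
  xyz=[
    [5,16,0],
    [15,48,0],
    [27,85,0],
    [39,123,0],
    [51,162,0],
    [63,202,0],
    [75,240,0],
    [86,275,0],
    [95,304,0],
    [101,323,0],
  ],
  dr=[
    [0,0,0.04],
    [0,0,0.11],
    [0,0,0.19],
    [0,0,0.27],
    [0,0,0.36],
    [0,0,0.45],
    [0,0,0.53],
    [0,0,0.61],
    [0,0,0.68],
    [0,0,0.724],
  ],
)

```text
time: 12.02
position: [0.5273, -0.0165, 0.2479]
tool_rot: [-2.123, -2.312, 0.001]
ft_force: [0.2, 0.9, -2.1]
grip_width: 0.202
grip_force: 44.9
```

```bash
python3 -c "
from h import *
rel([.552,.0267,.25],4.8)"
```

```text
t 12.0167 p [ 0.5273 -0.0165  0.2479] F [ 0.2  0.9 -2.1] w 17.6 44.93723971769214
[[-0.085, 0.996, -0.002], [0.996, 0.085, 0.001], [0.002, -0.002, -1.0]]
shift mm [41.  28.2 -2.1]
y at deg 4.89 rz 0.0014931095625723145
```

send_rows(
  xyz=[
    [8,5,0],
    [18,12,0],
    [28,19,0],
    [36,25,0],
    [41,28,0],
    [41,28,0],
    [41,28,0],
    [41,28,0],
    [41,28,0],
    [41,28,0],
  ],
  dr=[
    [0,0,0],
    [0,0,0],
    [0,0,0],
    [0,0,0],
    [0,0,0],
    [0,0,0],
    [0,0,0],
    [0,0,0],
    [0,0,0],
    [0,0,0],
  ],
)

```text
time: 12.85
position: [0.5515, 0.0213, 0.2497]
tool_rot: [2.127, 2.311, 0.0]
ft_force: [-0.7, 0.1, -2.6]
grip_width: 0.208
grip_force: 44.9
```

Run:
```python
from h import *
s=get_image("side");rel([.552,.0267,.225],4.8)
p=get_state()["position"]
print("expected cap underside centre / rim y-ends px",proj("side",[p-[0,0,.0397],p-[0,.042,.0397],p-[0,-.042,.0397]]),"tcp",proj("side",[p]),"neck",proj("side",[[.552,.0267,.179]]))
cv2.imwrite("pics/over.png",cv2.resize(s[110:230,270:400],None,fx=5,fy=5,interpolation=2)[...,::-1])
```

```text
t 12.9 p [0.5516 0.0215 0.2497] F [ 0.9 -0.7 -3.8] w 17.7 44.93882490321994
[[-0.083, 0.997, 0.0], [0.997, 0.083, 0.0], [0.0, 0.0, -1.0]]
shift mm [ 5.2  0.9 24.7]
y at deg 4.77 rz -0.0006066023727537839
expected cap underside centre / rim y-ends px [[333.68669398 178.48195547]
 [337.9646031  187.97341595]
 [329.57320527 169.35802659]] tcp [[334.19418175 169.86435057]] neck [[332.92575841 183.75782486]]
```

View pics/over.png

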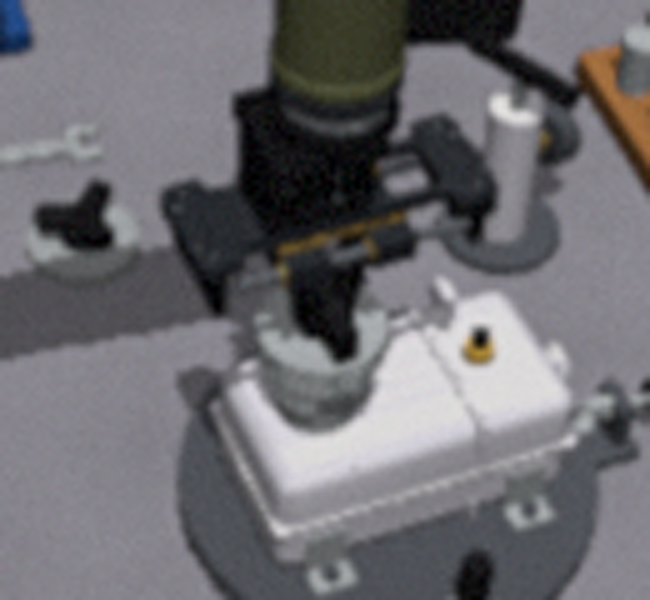

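The cap is held over the neck with its rim spanning crop columns 255–390, centre 322, which matches the expected column. I'll make the last 5 mm correction and start down.

send_rows(
  xyz=[
    [2,0,0],
    [4,1,2],
    [5,1,5],
    [5,1,8],
    [5,1,10],
    [5,1,10],
    [5,1,10],
    [5,1,10],
    [5,1,10],
    [5,1,10],
  ],
  dr=[
    [0,0,0],
    [0,0,0],
    [0,0,0],
    [0,0,0],
    [0,0,0],
    [0,0,0],
    [0,0,0],
    [0,0,0],
    [0,0,0],
    [0,0,0],
  ],
)

```text
time: 13.73
position: [0.5524, 0.0271, 0.2397]
tool_rot: [2.126, 2.313, 0.0]
ft_force: [0.3, 0.1, -4.2]
grip_width: 0.203
grip_force: 44.9
```

```bash
python3 -c "
from h import *
rel([.552,.0267,.215],4.8)"
```

```text
t 13.7333 p [0.5524 0.0271 0.2397] F [ 0.3  0.1 -4.2] w 17.7 44.938864912837744
[[-0.084, 0.996, 0.0], [0.996, 0.084, 0.0], [0.0, 0.0, -1.0]]
shift mm [-0.3 -0.4 24.7]
y at deg 4.81 rz 0.0001437304325988542
```

send_rows(
  xyz=[
    [0,0,3],
    [0,0,6],
    [0,0,9],
    [0,0,12],
    [0,0,15],
    [0,0,18],
    [0,0,21],
    [0,0,24],
    [0,0,26],
    [0,0,26],
  ],
  dr=[
    [0,0,0],
    [0,0,0],
    [0,0,0],
    [0,0,0],
    [0,0,0],
    [0,0,0],
    [0,0,0],
    [0,0,0],
    [0,0,0],
    [0,0,0],
  ],
)

```text
time: 14.57
position: [0.5522, 0.0271, 0.2135]
tool_rot: [-2.126, -2.313, 0.0]
ft_force: [-0.2, -0.5, 0.0]
grip_width: 0.205
grip_force: 44.9
```

```bash
python3 -c "
from h import *
rel([.552,.0267,.2047],4.8);print(get_state()['torque'])"
```

```text
t 14.5667 p [0.5522 0.0271 0.2135] F [-0.2 -0.5  0. ] w 17.9 44.93904545903206
[[-0.084, 0.996, -0.0], [0.996, 0.084, 0.0], [0.0, -0.0, -1.0]]
shift mm [-0.4 -0.3  8.8]
y at deg 4.81 rz 0.0002147335270050732
[-0.11531753  0.28591508  0.0439423 ]
```

send_rows(
  xyz=[
    [0,0,1],
    [0,0,2],
    [0,0,3],
    [0,0,4],
    [0,0,5],
    [0,0,6],
    [0,0,7],
    [0,0,8],
    [0,0,8],
    [0,0,8],
  ],
  dr=[
    [0,0,0],
    [0,0,0],
    [0,0,0],
    [0,0,0],
    [0,0,0],
    [0,0,0],
    [0,0,0],
    [0,0,0],
    [0,0,0],
    [0,0,0],
  ],
)

```text
time: 15.4
position: [0.5523, 0.0271, 0.2071]
tool_rot: [2.126, 2.313, 0.001]
ft_force: [-5.4, 0.2, 8.2]
grip_width: 0.199
grip_force: 44.9
```

```bash
python3 -c "
from h import *
rel([.552,.0267,.2047],4.8);print(get_state()['torque'])"
```

```text
t 15.4 p [0.5523 0.0271 0.2071] F [-5.4  0.2  8.2] w 17.3 44.941685032099485
[[-0.084, 0.996, 0.001], [0.996, 0.084, 0.0], [0.0, 0.001, -1.0]]
shift mm [-0.4 -0.4  2.3]
y at deg 4.81 rz 0.00016874191782489945
[-0.2451096   1.23558839  0.02390487]
```

The cap is in and pressed about 8 mm. There is a sideways load of -5 N in x, so I'll ease back 1.5 mm while pressing a little further.

send_rows(
  xyz=[
    [0,-0.5,0],
    [0,-1,0.5],
    [0,-1.5,1],
    [0,-1.5,1.5],
    [0,-1.5,2],
    [0,-1.5,2.5],
    [0,-1.5,2.5],
    [0,-1.5,2.5],
    [0,-1.5,2.5],
    [0,-1.5,2.5],
  ],
  dr=[
    [0,0,0],
    [0,0,0],
    [0,0,0],
    [0,0,0],
    [0,0,0],
    [0,0,0],
    [0,0,0],
    [0,0,0],
    [0,0,0],
    [0,0,0],
  ],
)

```text
time: 16.23
position: [0.5522, 0.0271, 0.2057]
tool_rot: [2.124, 2.311, 0.006]
ft_force: [-2.7, 0.4, 11.0]
grip_width: 0.199
grip_force: 44.9
```

```bash
python3 -c "
from h import *
rel([.552,.0267,.2047],4.8);print(get_state()['torque'])"
```

```text
t 16.2333 p [0.5522 0.0271 0.2057] F [-2.7  0.4 11. ] w 17.3 44.94739296846092
[[-0.084, 0.996, 0.004], [0.996, 0.084, 0.001], [0.0, 0.004, -1.0]]
shift mm [-0.4 -0.3  1. ]
y at deg 4.81 rz 0.00023889287013467708
[-0.10918141  0.81848309  0.02068712]
```

send_rows(
  xyz=[
    [0,-0.5,1],
    [0,-0.5,1],
    [0,-0.5,1],
    [0,-0.5,1],
    [0,-0.5,1],
    [0,-0.5,1],
    [0,-0.5,1],
    [0,-0.5,1],
    [0,-0.5,1],
    [0,-0.5,1],
  ],
  dr=[
    [0,0,0.04],
    [0,0,0.12],
    [0,0,0.2],
    [0,0,0.28],
    [0,0,0.36],
    [0,0,0.44],
    [0,0,0.52],
    [0,0,0.6],
    [0,0,0.68],
    [0,0,0.76],
  ],
)

```text
time: 17.07
position: [0.5529, 0.0267, 0.2053]
tool_rot: [2.833, 1.352, 0.011]
ft_force: [-0.0, -1.1, 11.8]
grip_width: 0.203
grip_force: 44.9
```

```bash
python3 -c "
from h import *
rel([.552,.0267,.2047],-85.2);print(get_state()['torque'])"
```

```text
t 17.0667 p [0.5529 0.0267 0.2053] F [-0.  -1.1 11.8] w 17.7 44.9407500308007
[[0.629, 0.778, 0.007], [0.778, -0.629, 0.0], [0.005, 0.005, -1.0]]
shift mm [-0.6 -0.7  0.6]
y at deg -38.96 rz 0.8069590999597169
[-0.26937455  0.34712596  0.07844162]
```

send_rows(
  xyz=[
    [0,0,0],
    [0,0,0],
    [0,0,0],
    [0,0,0],
    [0,0,0],
    [0,0,0],
    [0,0,0],
    [0,0,0],
    [0,0,0],
    [0,0,0],
  ],
  dr=[
    [0,0,0.09],
    [0,0,0.18],
    [0,0,0.28],
    [0,0,0.38],
    [0,0,0.48],
    [0,0,0.57],
    [0,0,0.65],
    [0,0,0.72],
    [0,0,0.78],
    [0,0,0.815],
  ],
)

```text
time: 17.9
position: [0.5529, 0.0267, 0.2053]
tool_rot: [-3.139, -0.121, -0.012]
ft_force: [-0.5, -1.1, 11.1]
grip_width: 0.203
grip_force: 44.9
```

```bash
python3 -c "
from h import *
rel([.552,.0267,.2047],-85.2);print(get_state()['torque'])"
```

```text
t 17.9 p [0.5529 0.0267 0.2053] F [-0.5 -1.1 11.1] w 17.7 44.936872981488705
[[0.997, 0.077, 0.007], [0.077, -0.997, 0.001], [0.007, -0.0, -1.0]]
shift mm [-1.  -0.1  0.6]
y at deg -85.59 rz -0.006873372543931389
[-0.24826218  0.41961841  0.09824696]
```

There is no stop torque yet, so I'll turn a little further to meet it.

send_rows(
  xyz=[
    [0,0,0],
    [0,0,0],
    [0,0,0],
    [0,0,0],
    [0,0,0],
    [0,0,0],
    [0,0,0],
    [0,0,0],
    [0,0,0],
    [0,0,0],
  ],
  dr=[
    [0,0,0.01],
    [0,0,0.02],
    [0,0,0.03],
    [0,0,0.04],
    [0,0,0.05],
    [0,0,0.06],
    [0,0,0.06],
    [0,0,0.06],
    [0,0,0.06],
    [0,0,0.06],
  ],
)

```text
time: 18.73
position: [0.553, 0.0268, 0.2053]
tool_rot: [-3.141, -0.031, -0.012]
ft_force: [-1.1, -0.1, 11.4]
grip_width: 0.201
grip_force: 44.9
```

```bash
python3 -c "
from h import *
rel([.552,.0267,.2137],-85.2);print(get_state()['torque'])"
```

```text
t 18.7333 p [0.553  0.0268 0.2053] F [-1.1 -0.1 11.4] w 17.5 44.937298111617565
[[1.0, 0.02, 0.007], [0.02, -1.0, 0.001], [0.007, -0.0, -1.0]]
shift mm [-0.9  0.  -8.4]
y at deg -88.87 rz -0.06401488769360286
[-0.20640411  0.40480237  0.07305658]
```

send_rows(
  xyz=[
    [0,0,0],
    [0,0,0],
    [0,0,0],
    [0,0,0],
    [0,0,0],
    [0,0,0],
    [0,0,0],
    [0,0,0],
    [0,0,0],
    [0,0,0],
  ],
  dr=[
    [0,0,0.01],
    [0,0,0.02],
    [0,0,0.03],
    [0,0,0.04],
    [0,0,0.05],
    [0,0,0.05],
    [0,0,0.05],
    [0,0,0.05],
    [0,0,0.05],
    [0,0,0.05],
  ],
)

```text
time: 19.57
position: [0.553, 0.0267, 0.2052]
tool_rot: [-3.14, 0.048, -0.012]
ft_force: [-0.7, -0.9, 11.9]
grip_width: 0.201
grip_force: 44.9
```

Run:
```python
from h import *
rel([.552,.0267,.2137],-85.2);print(get_state()['torque'])
s=get_image("side");t=get_image("top")
o=np.zeros((520,800,3),np.uint8);o[:480,:520]=cv2.resize(s[120:240,270:400],None,fx=4,fy=4,interpolation=2);o[:400,520:]=cv2.resize(t[95:195,270:340],None,fx=4,fy=4,interpolation=2)
cv2.imwrite("pics/turned.png",o[...,::-1])
```

```text
t 19.5667 p [0.553  0.0267 0.2052] F [-0.7 -0.9 11.9] w 17.5 44.937406769022346
[[1.0, -0.03, 0.007], [-0.03, -1.0, 0.001], [0.007, -0.001, -1.0]]
shift mm [-0.9  0.1 -8.5]
y at deg -91.74 rz -0.11408836564126279
[-0.2136381   0.38543589 -0.02485165]
```

View pics/turned.png

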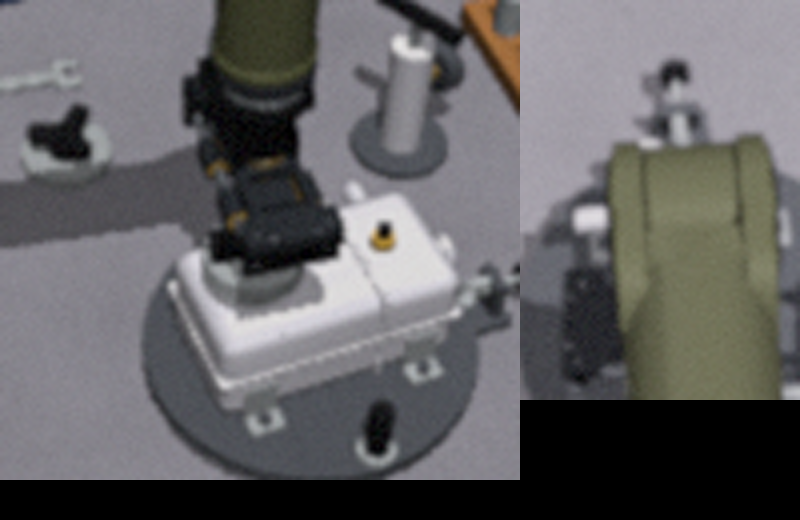

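The side crop shows the cap down on the neck under the gripper and the post at (378,415), with the turntable still indexed. I'll ease up with the cap still gripped, to test the lock.

send_rows(
  xyz=[
    [0,0,-1],
    [0,0,-2],
    [0,0,-3],
    [0,0,-4],
    [0,0,-5],
    [0,0,-6],
    [0,0,-7],
    [0,0,-7.5],
    [0,0,-7.5],
    [0,0,-7.5],
  ],
  dr=[
    [0,0,0],
    [0,0,0],
    [0,0,0],
    [0,0,0],
    [0,0,0],
    [0,0,0],
    [0,0,0],
    [0,0,0],
    [0,0,0],
    [0,0,0],
  ],
)

```text
time: 20.5
position: [0.5519, 0.0269, 0.2105]
tool_rot: [-3.141, 0.048, -0.006]
ft_force: [3.5, 0.2, 3.5]
grip_width: 0.208
grip_force: 44.9
```

```bash
python3 -c "
from h import *
rel([.552,.0267,.2137],-85.2);print(get_state()['torque'],proj('side',[[.6224,-.0994,.08],[.552,.0267,.203]]))"
```

```text
t 20.5 p [0.5519 0.0269 0.2105] F [3.5 0.2 3.5] w 18.1 44.93832226842642
[[1.0, -0.03, 0.004], [-0.03, -1.0, 0.0], [0.004, -0.0, -1.0]]
shift mm [ 0.1  0.2 -3.2]
y at deg -91.74 rz -0.1140809271938088
[-0.12330981 -0.77437048  0.03265314] [[364.20730483 226.65017079]
 [333.21307367 178.77641264]]
```

That matches the locked height (0.2107). I'll release and retreat.

send_rows(
  xyz=[
    [0,0,0],
    [0,0,0],
    [0,0,0],
    [0,0,0],
    [0,0,0],
    [0,0,-4],
    [0,0,-14],
    [0,0,-30],
    [0,0,-50],
    [0,0,-70],
  ],
  dr=[
    [0,0,0],
    [0,0,0],
    [0,0,0],
    [0,0,0],
    [0,0,0],
    [0,0,0],
    [0,0,0],
    [0,0,0],
    [0,0,0],
    [0,0,0],
  ],
  jaw=50,
)

```text
time: 21.33
position: [0.5501, 0.0269, 0.281]
tool_rot: [-3.141, 0.048, 0.0]
ft_force: [-0.2, 0.1, 0.9]
grip_width: 0.572
grip_force: 0.0
```

send_rows(
  xyz=[
    [-15,15,0],
    [-30,40,0],
    [-45,75,0],
    [-60,110,0],
    [-70,145,0],
    [-80,180,0],
    [-90,215,0],
    [-95,245,0],
    [-100,270,0],
    [-100,280,0],
  ],
  dr=[
    [0,0,0],
    [0,0,0],
    [0,0,0],
    [0,0,0],
    [0,0,0],
    [0,0,0],
    [0,0,0],
    [0,0,0],
    [0,0,0],
    [0,0,0],
  ],
)

```text
time: 22.17
position: [0.44, -0.2545, 0.2809]
tool_rot: [3.14, -0.057, 0.002]
ft_force: [-0.8, -0.7, 0.3]
grip_width: 0.576
grip_force: 0.0
```

Run:
```python
from h import *
pose();s=get_image("side");t=get_image("top")
o=np.zeros((520,800,3),np.uint8);o[:400,:400]=cv2.resize(s[140:240,290:390],None,fx=4,fy=4,interpolation=2);o[:520,400:]=cv2.resize(t[95:225,270:370],None,fx=4,fy=4,interpolation=2)
cv2.imwrite("pics/end.png",o[...,::-1])
a=dark(t[...,::-1],303,185,12,70);b=dark(s[...,::-1],333,175,12,70)
T,e=tri(a.mean(0),b.mean(0));print("bar",a.mean(0),b.mean(0),T,e,pca(plane("top",a,.215)))
```

```text
t 22.1667 p [ 0.44   -0.2545  0.2809] F [-0.8 -0.7  0.3] w 50.1 0.0
[[0.999, -0.037, 0.001], [-0.037, -0.999, -0.001], [0.001, 0.001, -1.0]]
bar [313.14035088 184.15789474] [332.5 174.5] [0.54886522 0.03178479 0.21814101] 0.003569968061388092 (np.float64(179.21781908736617), array([0.01036167, 0.0720509 ]))
```

View pics/end.png

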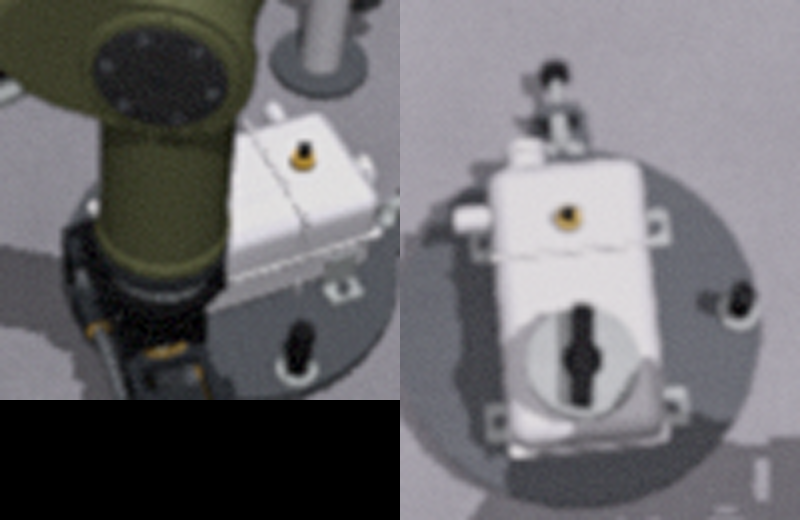

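The top crop shows the cap on the neck with its bar along the tank (centre about (581,355)) and the table still indexed. The arm hides the cap in the side view, so I'll move it off to the left and check the height.

send_rows(
  xyz=[
    [2,-15,0],
    [4,-45,0],
    [8,-80,0],
    [10,-118,0],
    [12,-156,0],
    [14,-194,0],
    [14,-230,0],
    [16,-268,0],
    [18,-306,0],
    [20,-344,0],
  ],
  dr=[
    [0,0,0],
    [0,0,0],
    [0,0,0],
    [0,0,0],
    [0,0,0],
    [0,0,0],
    [0,0,0],
    [0,0,0],
    [0,0,0],
    [0,0,0],
  ],
)

```text
time: 23.1
position: [0.4712, 0.0979, 0.2799]
tool_rot: [-3.14, 0.041, -0.0]
ft_force: [1.1, -0.5, 0.3]
grip_width: 0.572
grip_force: 0.0
```

send_rows(
  xyz=[
    [0,-38,0],
    [0,-76,0],
    [0,-114,0],
    [0,-152,0],
    [0,-185,0],
    [0,-210,0],
    [0,-225,0],
    [0,-230,0],
    [0,-230,0],
    [0,-230,0],
  ],
  dr=[
    [0,0,0],
    [0,0,0],
    [0,0,0],
    [0,0,0],
    [0,0,0],
    [0,0,0],
    [0,0,0],
    [0,0,0],
    [0,0,0],
    [0,0,0],
  ],
)

```text
time: 23.93
position: [0.4793, 0.3221, 0.2796]
tool_rot: [3.14, -0.049, -0.0]
ft_force: [0.8, -0.3, -0.7]
grip_width: 0.577
grip_force: 0.0
```

Run:
```python
from h import *
pose();s=get_image("side");t=get_image("top")
o=np.zeros((520,800,3),np.uint8);o[:400,:400]=cv2.resize(s[140:240,290:390],None,fx=4,fy=4,interpolation=2);o[:520,400:]=cv2.resize(t[95:225,270:370],None,fx=4,fy=4,interpolation=2)
cv2.imwrite("pics/end2.png",o[...,::-1])
a=dark(t[...,::-1],314,184,14,60);b=dark(s[...,::-1],333,172,12,60)
T,e=tri(a.mean(0),b.mean(0));print("bar",a.mean(0),b.mean(0),T,e,pca(plane("top",a,.215)))
print("side proj bar mid locked/loose",proj("side",[[.552,.0267,.205],[.552,.0267,.208]]))
```

```text
t 23.9333 p [0.4793 0.3221 0.2796] F [ 0.8 -0.3 -0.7] w 50.2 0.0
[[1.0, -0.031, -0.0], [-0.031, -1.0, -0.001], [-0.0, 0.001, -1.0]]
bar [314.82905983 183.86324786] [332.79289941 178.43195266] [0.55083883 0.0273093  0.20440503] 0.00022592804518599616 (np.float64(178.6243771700478), array([0.01993985, 0.07188833]))
side proj bar mid locked/loose [[333.23737132 178.35500574]
 [333.27392175 177.72105147]]
```

View pics/end2.png

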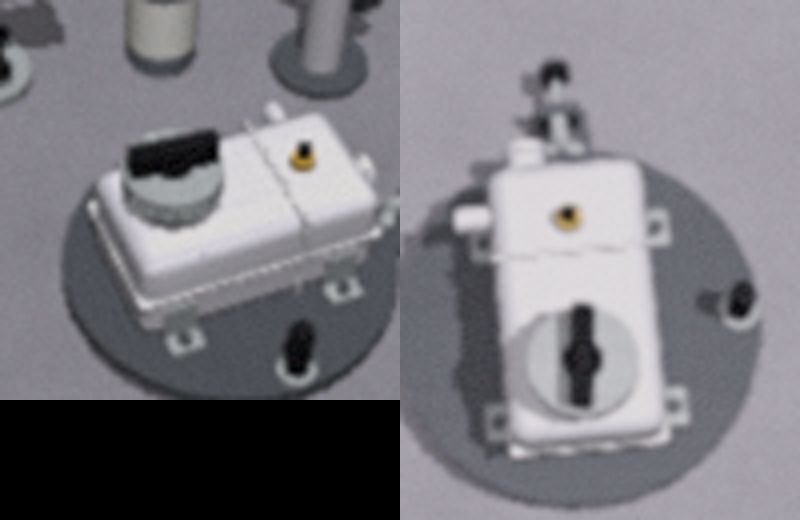

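The cap sits level with its bar along the tank. The bar's height is 0.2044 against 0.205 expected when locked. The table is indexed and the arm is clear, so I'll hand in.

```bash
python3 -c "
from bench import *
print(close_job())"
```

```text
the job is handed in; nothing more can be done
None
```

The turntable is indexed, the bayonet cap is pressed on, turned and released at its locked height on the filler neck, and the job is handed in at about 24 s; I never felt a clear end stop, even after turning the cap about 96 degrees.

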